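# Nip the re-glued blue book in its desk press

## Task

The blue book's spine has just been re-glued. Turn the T-handle of the press that holds the blue book clockwise until its plate meets the book, then about 30 degrees further so that the book is held snug but not crushed, and let go. Leave the other press's handle as it is, and do not shift the blue book.

Things in the scene. Friction and masses are not known exactly. Their poses are not given: they have to be found in the camera images.
- blue_grip (a point): Centre of the T-handle bar of the press with the blue book (its twin holds a green book; both bolted down). Bar: steel, black ends, 100 mm long (own x), 14 mm wide (own y; ends 18 mm), 16 mm high (own z, up), centre 142 mm above the desk on the vertical screw axis; its height is fixed. Below it a 13 mm stem; 24 mm under the bar a 28 mm collar, 34 mm under it the cross-bar.
- blue_handle (a joint): Turn of that T-handle in rad, growing clockwise seen from above; each rad lowers the plate 5 mm. It starts 0.2 to 1.0 rad short of the plate meeting the book. It takes about 0.25 N m (friction), rising by 0.25 N m per rad after meeting, and stays where it is left. Snug is 0.2 to 0.8 rad past meeting (aim at 0.5); it can be turned further, which crushes the book.
- blue_plate: Level aluminium pressure plate of that press, 110 x 90 x 12 mm, under the screw; origin: centre of its underside, on the screw axis. Gap to close = this height less the height of the book's top. Once on the book, a rubber buffer above it yields: the force on the book grows 50 N per rad of handle turn.
- blue_book: Blue hardback book, 148 x 105 x 22 mm, lying flat and loose under the plate on the press's wooden base board (170 x 200 mm, 18 mm thick). Origin: centre of its underside; its top is 22 mm higher, 40 mm above the desk.
- green_bar_end (a point): One end of the T-handle bar of the other press (the one with the green book), 50 mm from its screw axis, 142 mm above the desk. To be left alone.
There are look-alikes about, which are no part of the job. Of the things that look like the blue_book, the middle-sized one is meant.

How it is judged:
By the outcome, as a careful person would: the job done as asked, in the order asked, and still so for the second after the job is handed in, with the robot touching nothing.
It also fails if it takes over 32 s, if anything falls off the work surface, if the arm or the gripper's body presses on something with over 40 N, if the wrist force passes 120 N, or if a joint passes its speed limit or range.

## Robot

A 6-joint arm with a two-finger parallel gripper is mounted at the origin on the work surface. World frame = base frame: x ahead of the robot, y to its left, z up, the work surface at z = 0. Lengths are in m, angles in rad, forces in N, time in s.
With the tool pointing down it reaches from about 0.375 to 0.925 m from the base axis. Payload 5.7 kg.
Tool frame: the origin (TCP) lies at the very end of the fingers, on their centre line; the grasp point (between the pads) lies 19 mm behind it; y points along the fingers, z is the direction in which the jaws open and shut, and the axes are right-handed (so a half turn about y gives the same grasp; the last joint's range is limited). The gripper opens to 85 mm and grips with 20 to 120 N. Pads are 22 mm wide; open, the fingers measure 114 mm over their backs; the gripper's body (76 mm by 85 mm) begins 54 mm behind the grasp point. The pads swing forward as they close: fully open they stand 13 mm farther back than shut.
Start: joints at [1.097, 0.359, 1.51, -0, 1.272, -0.115], TCP at [0.211, 0.562, 0.231] pointing down, gripper open.
Joint ranges: [-2.97, 2.97], [-1.01, 2.36], [0.21, 2.38], [-0.96, 4.11], [0.2, 2.71], [-2.98, 2.98]. Speed limits (rad/s): [2.39, 2.39, 3.14, 3.14, 3.14, 3.14].

## Interface

Orientations are given as a unit quaternion [x, y, z, w].
In Python, from workcell import readout, vision, sign_off gives the robot as it stands. The module is installed in compiled form; this text tells all that it offers.
- The arm moves only by the tool move_arm, never from a script. Its arguments are lists of equal length, an entry for each row: "offset": the shift along the tool's x, y, z in cm, a list of three; "twist": the turn, a rotation vector about the tool's x, y, z in degrees, a list of three. A call has 1 to 12 rows; each row shifts and turns the commanded pose from where the row before left it, along the tool's axes as they then stand; what a row does not reach is not made up. A row lasts 1/8 s, in which the tool goes at most 62.5 mm and 10.7 degrees, less where a joint would pass 70% of its speed; a pose out of reach is approached as far as the arm can. A call is refused whole if a number of a shift passes 6.25 or a number of a turn 10.7, either way. A call with a gripper value outside its range is refused whole. "jaw" is the closure, from -1 (fully open) to 1 (shut), set as the call begins (left out, the last holds). The fingers move at their own pace and stop on an object; "newtons" is the grip in N (left out, the last holds). Time passes only in rows, so rows that do not move let the fingers close. It gives the time, the measured TCP pose, the force and the opening at its end, in the units of the state.
- readout.get_obs(): the state, without advancing time (a new reading comes with each control period).
- vision.snapshot(name): name is "scene" or "top" or "wrist"; returns a dict with "color" (384x512x3 uint8, red, green, blue), "mtx" (3x3 intrinsics, pixels), "R" (3x3) and "t" (3): a world point X has camera coordinates R X + t. Camera axes: x right, y down, z forward; pixel columns grow to the right and rows downward; lengths in m; the calibration is good to about 2 mm. A picture is of the moment at which its call begins. There is no depth.
- sign_off(): hands the job in, once; it reports no verdict.
Trained networks look in a picture, given as the dict that the camera call returned (one of the last four; its "shot" number tells which), for a name from the list of things; names that differ only in an ending like _2 or _b are one class to them, and where a whole thing is asked for, a point or a joint stands for the part that bears it (a point fixed in the world has none). Each returns a list of dicts, best first, with "conf" (0 to 1); they miss things now and then, are a little off and sometimes report something else, mostly with a low value. They report only what shows in the picture. A call takes as long as a camera call. They do not tell look-alikes from the thing itself.
- vision.masks_of(name, picture): "region" (384x512 bool, what is visible of it) and "xy" ([column, row] in pixels, amid what is visible of it).
The state is a dict: "time": time; "q": joint angles; "joint_velocities": joint speeds; "tau": joint torques, N m; "tcp_pos": TCP position; "ee_rot": TCP orientation; "force": force on the tool from outside, world axes, zero at the start; "moment": the same for the moment, N m; "width": opening from 0.0 (shut) to 1.0 (fully open).
Only numpy, scipy, OpenCV 4.12 (cv2) and the standard library are available. Lean on these libraries where they do the work, as an engineer would, in place of code of your own. Each camera call takes 0.05 s, during which the arm holds its last target.

## Working session

There is one attempt and no reset: what is moved stays moved. The work goes in short steps, Python scripts to look and compute and a tool call to move; the robot and the scene stay as the last step left them, time stands still between calls to the robot, and variables do not carry over. Pictures are saved under pics/ and viewed, and the job is handed in when it is done.

Besides the shell and the picture viewer there is one more tool, called after "Call:" as name(argument=value, ...), one argument or row to a line, values as JSON. move_arm: Moves the arm, as the interface text tells. Its arguments: {"type":"object","properties":{"offset":{"type":"array","items":{"type":"array","items":{"type":"number"}}},"twist":{"type":"array","items":{"type":"array","items":{"type":"number"}}},"jaw":{"type":"number"},"newtons":{"type":"number"}},"required":["offset","twist"]}

```bash
mkdir -p pics; python3 - <<'E'
from workcell import readout, vision
import cv2,pickle
print(readout.get_obs())
for n in ["scene","top","wrist"]:
    p=vision.snapshot(n); pickle.dump(p,open(f'{n}.pkl','wb'))
    cv2.imwrite(f'pics/{n}0.png',p['color'][:,:,::-1])
    print(n,p['mtx'].tolist(),p['R'].tolist(),p['t'].tolist())
    if n!="wrist":
        for k in ["blue_grip","blue_plate","blue_book","green_bar_end"]:
            print(k,[(round(d['conf'],2),[round(float(v)) for v in d['xy']],int(d['region'].sum())) for d in vision.masks_of(k,p)])
E
```

```text
{'time': 0.0, 'q': array([ 1.09686752e+00,  3.59518834e-01,  1.51147996e+00,  3.26238059e-05,
        1.27251467e+00, -1.15126332e-01]), 'joint_velocities': array([-7.57282043e-04,  1.73040961e-03, -5.94718819e-04,  5.38805225e-05,
        5.34582397e-04,  1.06328939e-03]), 'tau': array([ 1.05479616e-03, -5.27621698e+01, -2.78622204e+01, -2.24539631e-04,
        1.33437270e-02,  1.38101541e-05]), 'tcp_pos': array([0.21037574, 0.56114874, 0.23042729]), 'ee_rot': array([ 0.69640396, -0.12638742,  0.12597206, -0.69511063]), 'force': array([-0.90869892, -1.03070782,  1.21096098]), 'moment': array([-0.02890492,  0.03081694, -0.0069457 ]), 'width': 0.9974711200845627}
scene [[356.8223278458436, 0.0, 256.8685368035285], [0.0, 356.8223278458436, 195.1696980067422], [0.0, 0.0, 1.0]] [[-0.8421131796947312, 0.5392986819021055, 0.0015245599629766567], [0.42623926618868374, 0.6672978507646506, -0.6107648207975068], [-0.3304019983949271, -0.5136832779675914, -0.7918105893413581]] [0.43006041095463116, -0.14663685146676764, 1.2910834148309458]
blue_grip [(0.8, [286, 249], 302)]
blue_plate [(0.92, [
[... 371 characters left out ...]
600566427190921, -0.9869679649472383]] [0.03388941734765154, 0.548061829068567, 1.325096051308816]
blue_grip [(0.79, [208, 188], 253)]
blue_plate [(0.71, [216, 202], 489)]
blue_book [(0.78, [176, 288], 2975), (0.77, [193, 129], 1092), (0.65, [218, 210], 417), (0.37, [218, 199], 609)]
green_bar_end [(0.78, [347, 192], 244)]
wrist [[303.2804534434782, 0.0, 255.71448026618248], [0.0, 303.2804534434782, 194.64822341395183], [0.0, 0.0, 1.0]] [[0.35112744056532924, 0.9363276776819908, 2.2106432915478668e-05], [0.8948754941554043, -0.33558961673835863, 0.2942404783464127], [0.2755129224594838, -0.10329612356741458, -0.9557314164626917]] [-0.5988973169764443, -0.038745977670607, 0.37928886523784894]
```

```bash
python3 - <<'E'
import cv2
a=cv2.imread('pics/scene0.png');b=cv2.imread('pics/top0.png')
cv2.imwrite('pics/topcrop.png',cv2.resize(b[90:330,110:410],None,fx=2.5,fy=2.5,interpolation=cv2.INTER_CUBIC))
cv2.imwrite('pics/scenecrop.png',cv2.resize(a[190:350,180:400],None,fx=3.6,fy=3.6,interpolation=cv2.INTER_CUBIC))
E
```

```text
(no output)
```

View pics/scene0.png

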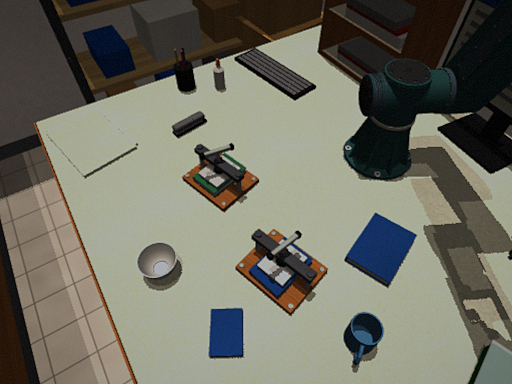

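View pics/topcrop.png

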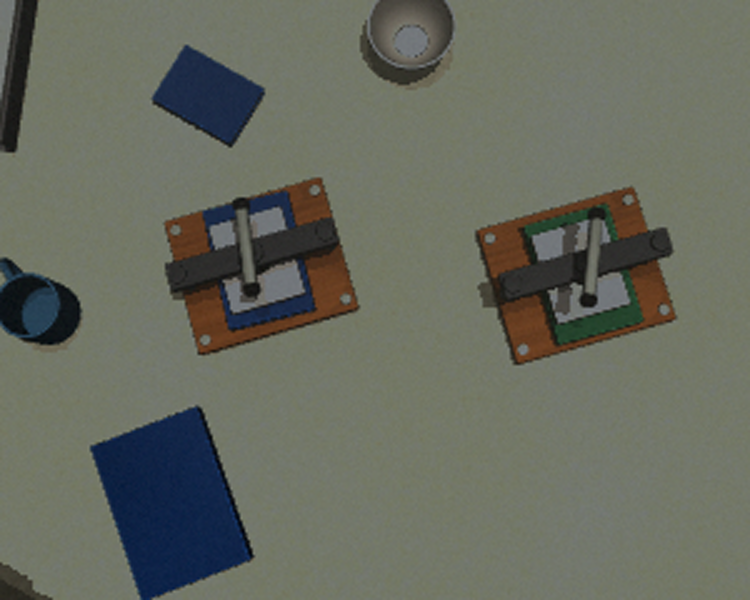

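View pics/scenecrop.png

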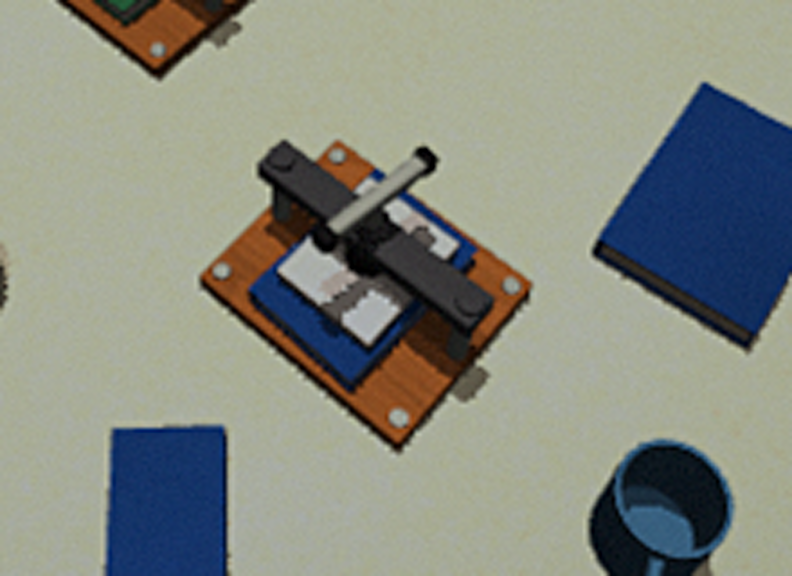

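View pics/wrist0.png

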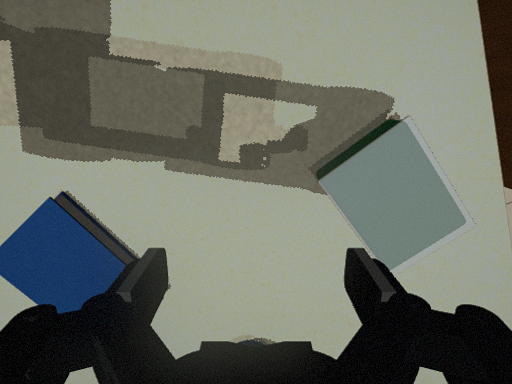

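The candidates for the blue book are, in top-view pixels, the large loose one (176,288), the small loose one (193,129) and the one in the press (216,205). The middle-sized one is the book in the press, and both crops confirm it. Its T-bar is at top (208,188) and scene (286,249). The green press's bar at top (347,192) must be left alone.

```bash
cat > h.py <<'E'
import numpy as np,cv2,pickle
from scipy.spatial.transform import Rotation as Ro
from scipy.optimize import least_squares
def ray(p,uv):
    uv=np.array(uv,float);K=p['mtx'];R=np.array(p['R']);t=np.array(p['t'])
    d=R.T@np.linalg.solve(K,[uv[0],uv[1],1]);return -R.T@t,d
def atz(p,uv,z):
    o,d=ray(p,uv);return o+d*(z-o[2])/d[2]
def proj(p,X):
    c=np.array(p['R'])@np.array(X)+p['t'];c=p['mtx']@c;return c[:2]/c[2]
def tri(obs):
    A=np.zeros((3,3));b=np.zeros(3)
    for p,uv in obs:
        o,d=ray(p,uv);d=d/np.linalg.norm(d);M=np.eye(3)-np.outer(d,d);A+=M;b+=M@o
    return np.linalg.solve(A,b)
E
python3 - <<'E'
from h import *
S=pickle.load(open('scene.pkl','rb'));T=pickle.load(open('top.pkl','rb'))
te=[(206.8,171.2),(210.4,205.6)];se=[(270.3,255.8),(298.6,234.2)]
for P,e in((T,te),(S,se)):
    a,b=[atz(P,x,.146) for x in e];print(a,b,(a+b)/2,np.linalg.norm(a-b),np.degrees(np.arctan2(*(a-b)[1::-1])))
for i in range(2):print(tri([(T,te[i]),(S,se[i])]))
# base board corners in top (crop px), z=.018
c=[(165,220),(321,178),(357,308),(200,354)]
for P,cc in ((T,[(110+x/2.5,90+y/2.5) for x,y in c]),(S,[(180+x/3.6,190+y/3.6) for x,y in [(398,445),(203,277),(338,141),(531,290)]])):
    q=[atz(P,x,.018) for x in cc];print(np.round(q,3).tolist(),np.mean(q,0))
from workcell import readout
o=readout.get_obs();print(Ro.from_quat(o['ee_rot']).as_matrix().round(3))
W=pickle.load(open('wrist.pkl','rb'));R=Ro.from_quat(o['ee_rot']).as_matrix()
print('cam in tool',R.T@(-W['R'].T@W['t']-o['tcp_pos']), (R.T@W['R'].T).round(3))
E
```

```text
[0.59942265 0.1893043  0.146     ] [0.50285934 0.17833725 0.146     ] [0.55114099 0.18382078 0.146     ] 0.09718409881867071 6.47952606344495
[0.59696843 0.19557461 0.146     ] [0.50119531 0.18333933 0.146     ] [0.54908187 0.18945697 0.146     ] 0.09655149497608892 7.28025470948575
[0.59795659 0.19188754 0.14242001]
[0.50159338 0.18040618 0.14317036]
[[0.607, 0.302, 0.018], [0.657, 0.111, 0.018], [0.496, 0.067, 0.018], [0.443, 0.256, 0.018]] [0.5507801  0.18408024 0.018     ]
[[0.604, 0.307, 0.018], [0.655, 0.119, 0.018], [0.496, 0.073, 0.018], [0.447, 0.265, 0.018]] [0.55074543 0.19103226 0.018     ]
[[ 0.936 -0.     0.351]
 [-0.351 -0.     0.936]
 [ 0.    -1.    -0.   ]]
cam in tool [-0.07459974 -0.14264626 -0.00110344] [[-0.     0.956  0.294]
 [-0.    -0.294  0.956]
 [ 1.    -0.     0.   ]]
```

Call:
move_arm(
  offset=[
    [4.02, -0.11, -3.13],
    [4.02, -0.11, -3.13],
    [4.02, -0.11, -3.13],
    [4.02, -0.11, -3.13],
    [4.02, -0.11, -3.13],
    [4.02, -0.11, -3.13],
    [4.02, -0.11, -3.13],
    [4.02, -0.11, -3.13],
    [4.02, -0.11, -3.13],
    [0, 0, 0],
    [0, 0, 0],
    [0, 0, 0],
  ],
  twist=[
    [0, 0, 0],
    [0, 0, 0],
    [0, 0, 0],
    [0, 0, 0],
    [0, 0, 0],
    [0, 0, 0],
    [0, 0, 0],
    [0, 0, 0],
    [0, 0, 0],
    [0, -9.2, 0],
    [0, -9.2, 0],
    [0, -9.2, 0],
  ],
  jaw=-1,
)

```text
time: 2.05
tcp_pos: [0.4507, 0.1707, 0.2413]
ee_rot: [-0.706, -0.045, 0.045, 0.706]
force: [0.9, 0.1, 0.1]
width: 0.995
```

```bash
cat > look.py <<'E'
import sys
from h import *
from workcell import readout, vision
n=sys.argv[1]
o=readout.get_obs();print(o['time'],o['tcp_pos'],o['force'],o['moment'],o['q'].round(3))
print(Ro.from_quat(o['ee_rot']).as_matrix().round(3).tolist())
p=vision.snapshot("wrist");pickle.dump(p,open(n+'.pkl','wb'))
cv2.imwrite(f'pics/{n}.png',p['color'][:,:,::-1])
for X in [(0.55,.186,.142),(.55,.186,.05)]: print(proj(p,X))
E
python3 look.py w1
```

```text
2.05 [0.45070776 0.17066613 0.24130735] [0.91549071 0.13666794 0.10899641] [0.04816012 0.02069716 0.01196452] [ 0.219  0.178  1.743 -0.     1.221 -1.48 ]
[[0.992, 0.0, -0.127], [0.127, 0.0, 0.992], [0.0, -1.0, -0.0]]
[259.72105275 298.18773398]
[258.79138328 251.49179854]
```

View pics/w1.png

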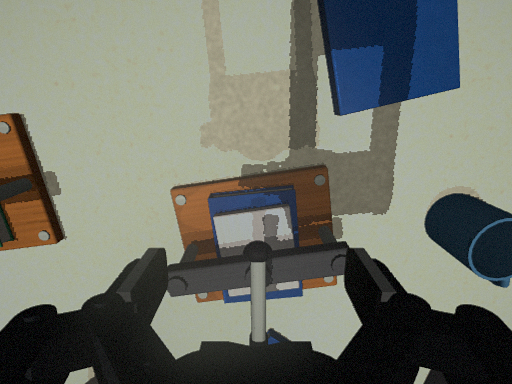

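Call:
move_arm(
  offset=[
    [0, 5.5, 0],
    [0, 5.5, 0],
    [0, 0, 0],
    [0, 0, 0],
    [0, 0, 0],
    [0, 0, 0],
  ],
  twist=[
    [0, 0, 0],
    [0, 0, 0],
    [0, 0, -8.5],
    [0, 0, -8.5],
    [0, 0, -8.5],
    [0, 0, 0],
  ],
)

```text
time: 2.85
tcp_pos: [0.4458, 0.17, 0.1293]
ee_rot: [-0.68, -0.196, -0.111, 0.698]
force: [0.3, 0.0, -0.1]
width: 1.004
```

```bash
python3 look.py w2; python3 - <<'E'
import cv2
a=cv2.imread('pics/w2.png');cv2.imwrite('pics/w2c.png',cv2.resize(a[60:260,150:380],None,fx=3.4,fy=3,interpolation=cv2.INTER_CUBIC))
a=cv2.imread('pics/w1.png');cv2.imwrite('pics/w1c.png',cv2.resize(a[160:310,160:350],None,fx=4,fy=4,interpolation=cv2.INTER_CUBIC))
E
```

```text
2.85 [0.44583993 0.17000029 0.12933804] [ 0.27357533  0.04149042 -0.05815388] [-0.06218763  0.15923711  0.00354781] [ 0.268  0.191  2.229 -0.217  0.294 -1.231]
[[0.898, 0.422, -0.122], [0.111, 0.051, 0.992], [0.425, -0.905, -0.001]]
[261.5269942 354.8878071]
[260.25656891 251.89550206]
```

View pics/w2c.png

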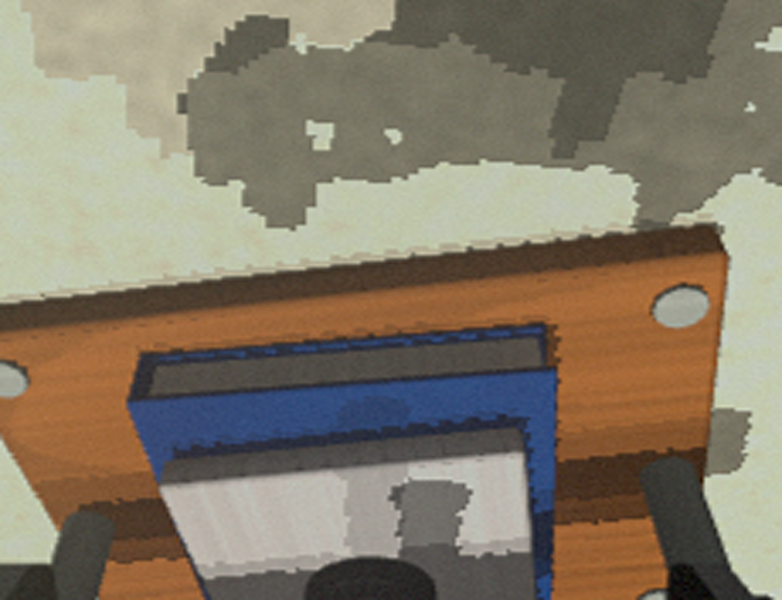

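View pics/w1c.png

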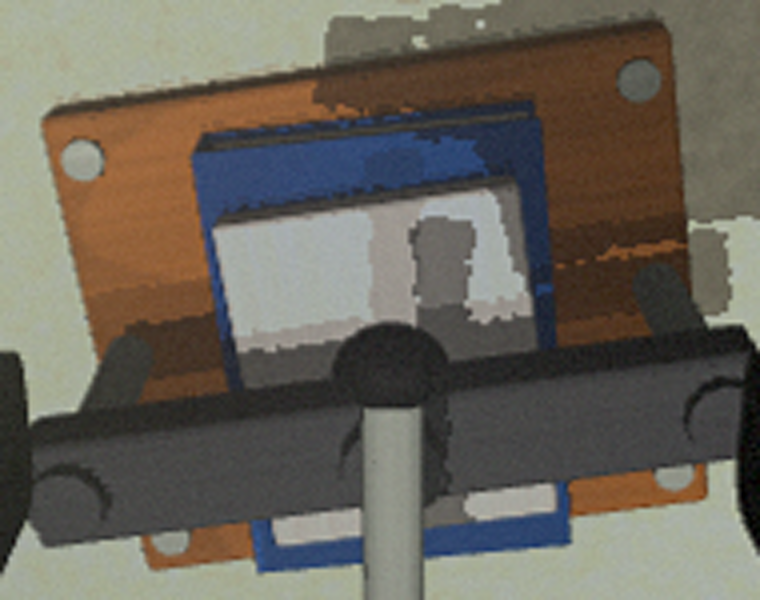

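```bash
python3 - <<'E'
from h import *
W1=pickle.load(open('w1.pkl','rb'));W2=pickle.load(open('w2.pkl','rb'))
f1=lambda x,y:(160+(x+.5)/4-.5,160+(y+.5)/4-.5); f2=lambda x,y:(150+(x+.5)/3.4-.5,60+(y+.5)/3-.5)
pts={'pTL':((213,228),(163,485)),'pTR':((517,185),(525,452)),'bTL':((194,155),(130,402)),'bTR':((540,118),(555,368)),
'bBL':((207,133),(145,352)),'bBR':((530,101),(547,325)),'boardR':((664,24),(720,250))}
r={}
for k,(a,b) in pts.items():
    X=tri([(W1,f1(*a)),(W2,f2(*b))]);r[k]=X;print(k,X.round(4),(proj(W1,X)-f1(*a)).round(2),(proj(W2,X)-f2(*b)).round(2))
print(np.linalg.norm(r['pTL']-r['pTR']),np.linalg.norm(r['bTL']-r['bTR']))
print('gap',(r['pTL']+r['pTR']-r['bTL']-r['bTR'])[2]/2-.012)
for P,f,i in((W1,f1,0),(W2,f2,1)):
  # plate z from width 90
  for z in np.arange(.050,.060,.001):
    a,b=[atz(P,f(*pts[k][i]),z) for k in('pTL','pTR')]; print(i,round(z,3),np.linalg.norm(a-b).round(4),end=' ')
  a,b=[atz(P,f(*pts[k][i]),.04) for k in('bTL','bTR')];print('book',np.linalg.norm(a-b),a,b)
E
```

```text
pTL [0.5101 0.1272 0.0539] [0.4  0.06] [-0.56 -0.04]
pTR [0.4853 0.2125 0.055 ] [ 0.2  -0.03] [-0.29  0.02]
bTL [0.4936 0.1176 0.0388] [0. 0.] [-0. -0.]
bTR [0.4693 0.2184 0.038 ] [-0.02  0.  ] [ 0.04 -0.  ]
bBL [0.4931 0.1182 0.0173] [-0.19 -0.04] [0.28 0.04]
bBR [0.4691 0.2182 0.0194] [ 0.53 -0.09] [-0.78  0.09]
boardR [0.4405 0.2545 0.0173] [-0.27  0.09] [ 0.44 -0.1 ]
0.08882263071851967 0.10365991894148108
gap 0.0040163171641634555
0 0.05 0.0901 0 0.051 0.0899 0 0.052 0.0896 0 0.053 0.0893 0 0.054 0.0891 0 0.055 0.0888 0 0.056 0.0885 0 0.057 0.0883 0 0.058 0.088 0 0.059 0.0877 book 0.10324843768306352 [0.49321347 0.11776845 0.04      ] [0.46878626 0.21808571 0.04      ]
1 0.05 0.0907 1 0.051 0.0901 1 0.052 0.0896 1 0.053 0.0891 1 0.054 0.0886 1 0.055 0.0881 1 0.056 0.0876 1 0.057 0.0871 1 0.058 0.0866 1 0.059 0.086 book 0.10284899829506283 [0.49249915 0.11785478 0.04      ] [0.46774983 0.21768157 0.04      ]
```

```bash
python3 - <<'E'
from h import *
W1=pickle.load(open('w1.pkl','rb'))
for uv,z in(((257.6,240.4),.142),((257.6,240.4),.150),((257.6,255),.150),((258.3,335),.150)):
    X=atz(W1,uv,z);print(X, X+.05*np.array([.992,.127,0]))
E
```

```text
[0.49158658 0.17640804 0.142     ] [0.54118658 0.18275804 0.142     ]
[0.48777446 0.17586651 0.15      ] [0.53737446 0.18221651 0.15      ]
[0.50143643 0.17764323 0.15      ] [0.55103643 0.18399323 0.15      ]
[0.58460122 0.1891232  0.15      ] [0.63420122 0.1954732  0.15      ]
```

Call:
move_arm(
  offset=[
    [0, -5, 0],
    [0, 0, 0],
    [0, 0, 0],
    [0, 0, 0],
    [5.0, 0, 0],
    [5.0, 0, 0],
  ],
  twist=[
    [0, 0, 0],
    [0, 0, 8.5],
    [0, 0, 8.5],
    [0, 0, 8.5],
    [0, 0, 0],
    [0, 0, 0],
  ],
)

```text
time: 3.65
tcp_pos: [0.5323, 0.1818, 0.1781]
ee_rot: [-0.705, -0.043, 0.043, 0.707]
force: [0.8, -0.8, -0.2]
width: 1.003
```

```bash
python3 look.py w3
```

```text
3.65 [0.53234031 0.18180576 0.17811039] [ 0.76786051 -0.77758439 -0.17105967] [0.00172306 0.00559987 0.02205536] [ 0.205  0.359  1.656  0.003  1.126 -1.491]
[[0.992, -0.0, -0.123], [0.123, 0.003, 0.992], [0.0, -1.0, 0.003]]
[260.34033619 250.30978489]
[258.67469285 204.49935735]
```

View pics/w3.png

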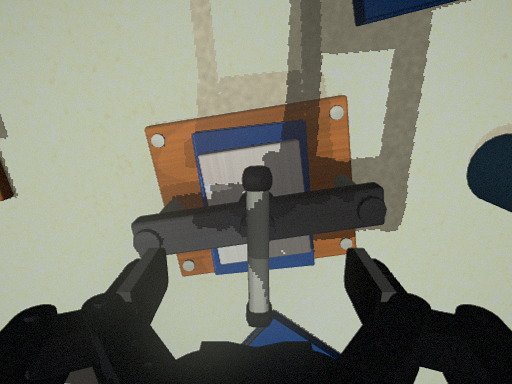

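```bash
python3 - <<'E'
from h import *
W=pickle.load(open('w3.pkl','rb'))
a=atz(W,(257.5,167),.133);b=atz(W,(260,326.5),.151);print(a,b,(a+b)/2,np.linalg.norm((a-b)[:2]))
im=W['color'][150:340,220:300];cv2.imwrite('pics/w3c.png',cv2.resize(im[:,:,::-1],None,fx=3,fy=3,interpolation=cv2.INTER_NEAREST))
a=atz(W,(258,195),.15);b=atz(W,(259.7,302),.15);print(a,b,np.degrees(np.arctan2(*(b-a)[1::-1])))
E
```

```text
[0.49709266 0.17757062 0.133     ] [0.60209311 0.19228834 0.151     ] [0.54959288 0.18492948 0.142     ] 0.10602691534602908
[0.51018062 0.17936873 0.15      ] [0.58354413 0.18973372 0.15      ] 8.041674920048534
```

View pics/w3c.png

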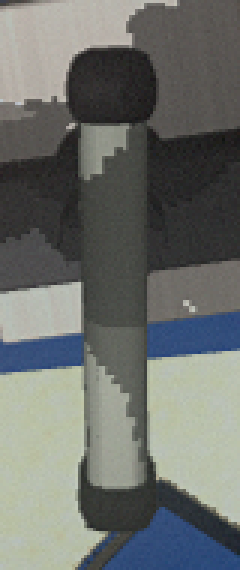

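The bar is centred at about (0.550, 0.185) and runs along tool x. Its caps show at wrist pixels (257,178) and (259,315). I'll move over it, descend and grip.

Call:
move_arm(
  offset=[
    [1.8, 0, 0.1],
    [0, 3.0, 0],
    [0, 2.5, 0],
    [0, 0, 0],
    [0, 0, 0],
  ],
  twist=[
    [0, -0.7, 0],
    [0, 0, 0],
    [0, 0, 0],
    [0, 0, 0],
    [0, 0, 0],
  ],
)

```text
time: 4.32
tcp_pos: [0.5478, 0.1843, 0.1227]
ee_rot: [-0.705, -0.048, 0.047, 0.706]
force: [-0.0, 0.5, -0.1]
width: 1.0
```

```bash
python3 look.py w4
```

```text
4.325 [0.54775529 0.18426399 0.12268235] [-0.01718852  0.46481974 -0.10785892] [-0.00864503 -0.03658652 -0.05453474] [ 2.040e-01  4.450e-01  1.678e+00  1.000e-03  1.018e+00 -1.502e+00]
[[0.991, 0.001, -0.135], [0.135, 0.001, 0.991], [0.001, -1.0, 0.001]]
[261.21170234 276.28674987]
[259.01452235 208.85628895]
```

View pics/w4.png

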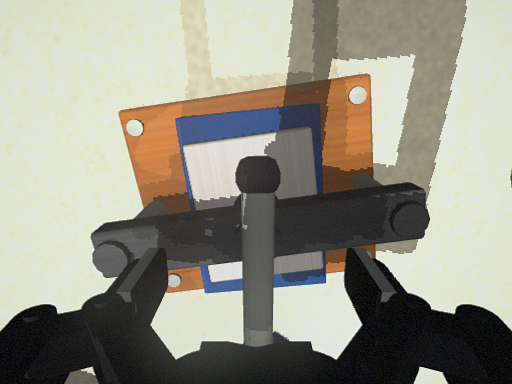

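Call:
move_arm(
  offset=[
    [0.2, 0, 0.05],
    [0, 0, 0],
    [0, 0, 0],
    [0, 0, 0],
    [0, 0, 0],
    [0, 0, 0],
    [0, 0, 0],
  ],
  twist=[
    [0, 0, 0],
    [0, 0, 0],
    [0, 0, 0],
    [0, 0, 0],
    [0, 0, 0],
    [0, 0, 0],
    [0, 0, 0],
  ],
  jaw=1,
  newtons=70,
)

```text
time: 5.25
tcp_pos: [0.5479, 0.1851, 0.1216]
ee_rot: [-0.705, -0.048, 0.048, 0.706]
force: [-2.5, 3.9, 5.9]
width: 0.152
```

```bash
python3 look.py w5; python3 - <<'E'
from workcell import readout;print(readout.get_obs()['width'])
E
```

```text
5.25 [0.54790551 0.18509262 0.12164611] [-2.52632461  3.87554053  5.88492471] [0.56204078 0.34011609 0.0763848 ] [ 2.060e-01  4.470e-01  1.677e+00  1.000e-03  1.018e+00 -1.501e+00]
[[0.991, -0.0, -0.135], [0.135, 0.001, 0.991], [0.0, -1.0, 0.001]]
[259.51765565 276.99077009]
[257.98773074 209.09344874]
0.1495750912146931
```

View pics/w5.png

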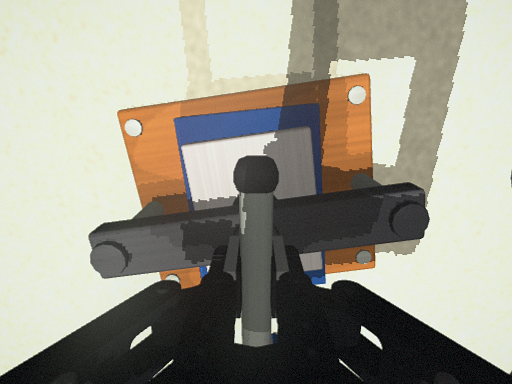

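Call:
move_arm(
  offset=[
    [0, 0, 0],
    [0, 0, 0],
  ],
  twist=[
    [0, 5, 0],
    [0, 5, 0],
  ],
)

```text
time: 5.55
tcp_pos: [0.5479, 0.1854, 0.1216]
ee_rot: [-0.707, 0.015, -0.015, 0.707]
force: [-2.4, 6.1, 5.4]
width: 0.15
```

```bash
cat > st.py <<'E'
from h import *
from workcell import readout
o=readout.get_obs();R=Ro.from_quat(o['ee_rot']).as_matrix()
print(round(o['time'],2),'ang',np.degrees(np.arctan2(R[1,0],R[0,0])).round(2),o['tcp_pos'].round(4),'F',o['force'].round(1),'Ftool',(R.T@o['force']).round(1),'M',o['moment'].round(3),'tau6',o['tau'][5].round(3),'v6',o['joint_velocities'][5].round(2),'w',round(o['width'],3))
E
python3 st.py
```

```text
5.55 ang -2.41 [0.5479 0.1854 0.1216] F [-2.4  6.1  5.4] Ftool [-2.6 -5.4  6. ] M [0.817 0.358 0.279] tau6 -0.673 v6 0.69 w 0.15
```

Call:
move_arm(
  offset=[
    [0, 0, 0],
    [0, 0, 0],
  ],
  twist=[
    [0, 5, 0],
    [0, 5, 0],
  ],
)

```text
time: 5.8
tcp_pos: [0.5479, 0.1857, 0.1216]
ee_rot: [-0.702, 0.076, -0.076, 0.704]
force: [-2.2, 8.2, 5.2]
width: 0.151
```

```bash
python3 st.py
```

```text
5.8 ang -12.41 [0.5479 0.1857 0.1216] F [-2.2  8.2  5.2] Ftool [-3.9 -5.2  7.6] M [1.    0.424 0.269] tau6 -0.663 v6 0.69 w 0.151
```

Call:
move_arm(
  offset=[
    [0, 0, 0],
    [0, 0, 0],
  ],
  twist=[
    [0, 5, 0],
    [0, 5, 0],
  ],
)

```text
time: 6.05
tcp_pos: [0.548, 0.186, 0.1216]
ee_rot: [-0.693, 0.137, -0.137, 0.694]
force: [-2.5, 8.1, 5.3]
width: 0.149
```

```bash
python3 st.py
```

```text
6.05 ang -22.41 [0.548  0.186  0.1216] F [-2.5  8.1  5.3] Ftool [-5.4 -5.3  6.5] M [1.151 0.417 0.234] tau6 -0.662 v6 0.69 w 0.149
```

Call:
move_arm(
  offset=[
    [0, 0, 0],
  ],
  twist=[
    [0, 5, 0],
  ],
)

```text
time: 6.18
tcp_pos: [0.5481, 0.1861, 0.1216]
ee_rot: [-0.686, 0.168, -0.167, 0.688]
force: [-2.8, 9.4, 4.1]
width: 0.152
```

```bash
python3 st.py
```

```text
6.17 ang -27.41 [0.5481 0.1861 0.1216] F [-2.8  9.4  4.1] Ftool [-6.9 -4.1  7.1] M [1.253 0.391 0.261] tau6 -0.661 v6 0.69 w 0.152
```

Call:
move_arm(
  offset=[
    [0, 0, 0],
  ],
  twist=[
    [0, 5, 0],
  ],
)

```text
time: 6.3
tcp_pos: [0.5481, 0.1863, 0.1216]
ee_rot: [-0.678, 0.197, -0.197, 0.68]
force: [-2.2, 8.4, 3.3]
width: 0.151
```

```bash
python3 st.py
```

```text
6.3 ang -32.42 [0.5481 0.1863 0.1216] F [-2.2  8.4  3.3] Ftool [-6.3 -3.2  5.9] M [1.273 0.315 0.252] tau6 -0.661 v6 0.69 w 0.151
```

Call:
move_arm(
  offset=[
    [0, 0, 0],
  ],
  twist=[
    [0, 5, 0],
  ],
)

```text
time: 6.42
tcp_pos: [0.5483, 0.1864, 0.1216]
ee_rot: [-0.669, 0.227, -0.227, 0.671]
force: [-0.6, 10.2, 3.6]
width: 0.149
```

```bash
python3 st.py
```

```text
6.42 ang -37.42 [0.5483 0.1864 0.1216] F [-0.6 10.2  3.6] Ftool [-6.7 -3.6  7.7] M [1.362 0.281 0.23 ] tau6 -0.662 v6 0.69 w 0.149
```

Call:
move_arm(
  offset=[
    [0, 0, 0],
  ],
  twist=[
    [0, 5, 0],
  ],
)

```text
time: 6.55
tcp_pos: [0.5484, 0.1865, 0.1216]
ee_rot: [-0.658, 0.256, -0.256, 0.66]
force: [-1.3, 9.2, 3.1]
width: 0.148
```

```bash
python3 st.py
```

```text
6.55 ang -42.42 [0.5484 0.1865 0.1216] F [-1.3  9.2  3.1] Ftool [-7.2 -3.1  5.9] M [1.448 0.302 0.26 ] tau6 -0.653 v6 0.69 w 0.148
```

Call:
move_arm(
  offset=[
    [0, 0, 0],
  ],
  twist=[
    [0, 5, 0],
  ],
)

```text
time: 6.68
tcp_pos: [0.5485, 0.1866, 0.1217]
ee_rot: [-0.646, 0.284, -0.284, 0.649]
force: [-1.0, 11.5, 2.8]
width: 0.154
```

```bash
python3 st.py
```

```text
6.67 ang -47.42 [0.5485 0.1866 0.1217] F [-1.  11.5  2.8] Ftool [-9.2 -2.7  7. ] M [1.494 0.216 0.262] tau6 -0.632 v6 0.69 w 0.154
```

Call:
move_arm(
  offset=[
    [0, 0, 0],
  ],
  twist=[
    [0, 5, 0],
  ],
)

```text
time: 6.8
tcp_pos: [0.5486, 0.1867, 0.1216]
ee_rot: [-0.633, 0.312, -0.312, 0.636]
force: [-0.7, 11.3, 2.7]
width: 0.151
```

```bash
python3 st.py
```

```text
6.8 ang -52.42 [0.5486 0.1867 0.1216] F [-0.7 11.3  2.7] Ftool [-9.4 -2.6  6.4] M [1.529 0.227 0.299] tau6 -0.613 v6 0.69 w 0.151
```

The knee is clear: tau6 stays flat at -0.662 until about -40.6°, then changes at about 0.23–0.25 N·m/rad. That puts meeting after about 0.84 rad of turn, and the vision estimate was about 0.8. The target is 28.6° further, at -69.3°.

Call:
move_arm(
  offset=[
    [0, 0, 0],
    [0, 0, 0],
  ],
  twist=[
    [0, 5, 0],
    [0, 5, 0],
  ],
)

```text
time: 7.05
tcp_pos: [0.5488, 0.1869, 0.1216]
ee_rot: [-0.603, 0.367, -0.366, 0.606]
force: [-0.5, 11.4, 1.8]
width: 0.156
```

```bash
python3 st.py
```

```text
7.05 ang -62.42 [0.5488 0.1869 0.1216] F [-0.5 11.4  1.8] Ftool [-10.3  -1.8   4.9] M [1.641 0.129 0.383] tau6 -0.573 v6 0.69 w 0.156
```

Call:
move_arm(
  offset=[
    [0, 0, 0],
  ],
  twist=[
    [0, 5, 0],
  ],
)

```text
time: 7.18
tcp_pos: [0.549, 0.187, 0.1216]
ee_rot: [-0.587, 0.393, -0.392, 0.59]
force: [-0.2, 12.0, 1.3]
width: 0.148
```

```bash
python3 st.py
```

```text
7.17 ang -67.41 [0.549  0.187  0.1216] F [-0.2 12.   1.3] Ftool [-11.1  -1.2   4.4] M [1.677 0.092 0.396] tau6 -0.553 v6 0.69 w 0.148
```

Call:
move_arm(
  offset=[
    [0, 0, 0],
    [0, 0, 0],
  ],
  twist=[
    [0, 1.8, 0],
    [0, 0, 0],
  ],
)

```text
time: 7.42
tcp_pos: [0.549, 0.187, 0.1217]
ee_rot: [-0.581, 0.401, -0.401, 0.584]
force: [0.4, 11.3, 2.2]
width: 0.155
```

```bash
python3 st.py; python3 look.py w6
```

```text
7.42 ang -69.09 [0.549  0.187  0.1217] F [ 0.4 11.3  2.2] Ftool [-10.4  -2.2   4.4] M [1.655 0.051 0.178] tau6 0.309 v6 -0.01 w 0.155
7.425 [0.54904381 0.18699223 0.12165923] [ 0.3726259  11.31403188  2.22759584] [1.65498227 0.0506216  0.17840099] [ 0.207  0.448  1.676  0.004  1.015 -0.16 ]
[[0.357, 0.002, 0.934], [-0.934, 0.004, 0.357], [-0.003, -1.0, 0.003]]
[257.91349119 272.81025997]
[256.54753977 206.7172595 ]
```

View pics/w6.png

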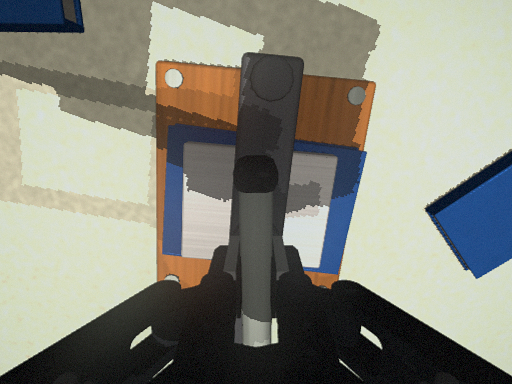

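The bar turned with the gripper and stayed aligned (cap at pixel (257,173)). Mz rose from about 0.25 to 0.39, which fits about 0.5 rad past meeting. Now I'll release and lift.

Call:
move_arm(
  offset=[
    [0, 0, 0],
    [0, 0, 0],
    [0, 0, 0],
    [0, 0, 0],
    [0, 0, 0],
    [0, 0, 0],
  ],
  twist=[
    [0, 0, 0],
    [0, 0, 0],
    [0, 0, 0],
    [0, 0, 0],
    [0, 0, 0],
    [0, 0, 0],
  ],
  jaw=-1,
)

```text
time: 8.22
tcp_pos: [0.5481, 0.1845, 0.1213]
ee_rot: [0.583, -0.401, 0.401, -0.582]
force: [-0.5, 0.8, -0.6]
width: 1.003
```

Call:
move_arm(
  offset=[
    [0, -2, 0],
    [0, -3, 0],
    [0, -4, 0],
    [0, -4, 0],
    [-5, 0, 0],
    [-5, 0, 0],
    [0, 0, 0],
    [0, 0, 0],
  ],
  twist=[
    [0, 0, 0],
    [0, 0, 0],
    [0, 0, 0],
    [0, 0, 0],
    [0, 0, 0],
    [0, 0, 0],
    [0, 0, 0],
    [0, 0, 0],
  ],
)

```text
time: 9.22
tcp_pos: [0.5123, 0.2777, 0.2512]
ee_rot: [0.583, -0.4, 0.401, -0.582]
force: [0.2, 0.1, -0.5]
width: 0.999
```

```bash
python3 st.py; python3 look.py w7; python3 - <<'E'
from h import *
from workcell import vision
W=pickle.load(open('w7.pkl','rb'))
t=vision.snapshot('top');pickle.dump(t,open('t7.pkl','wb'));t0=pickle.load(open('top.pkl','rb'))
s=vision.snapshot('scene');s0=pickle.load(open('scene.pkl','rb'))
v=lambda p:cv2.resize(p['color'][120:260,160:400],None,fx=1.6,fy=1.6)
u=lambda p:cv2.resize(p['color'][120:330,160:400],None,fx=1.6,fy=1.6)
cv2.imwrite('pics/cmp.png',np.vstack([np.hstack([v(t0),v(t)]),np.hstack([u(s0),u(s)])])[:,:,::-1])
E
```

```text
9.22 ang -69.01 [0.5123 0.2777 0.2512] F [ 0.2  0.1 -0.5] Ftool [-0.1  0.5  0.2] M [-0.012 -0.018  0.036] tau6 0.017 v6 -0.0 w 0.999
9.225 [0.5122524  0.27772254 0.25118938] [ 0.20064261  0.13928853 -0.54748709] [-0.01237033 -0.01788889  0.03556244] [ 3.790e-01  3.170e-01  1.522e+00 -1.000e-03  1.302e+00  1.300e-02]
[[0.358, -0.0, 0.934], [-0.934, -0.001, 0.358], [0.001, -1.0, -0.0]]
[258.53396573 289.56209323]
[257.84324071 245.92669795]
```

View pics/w7.png

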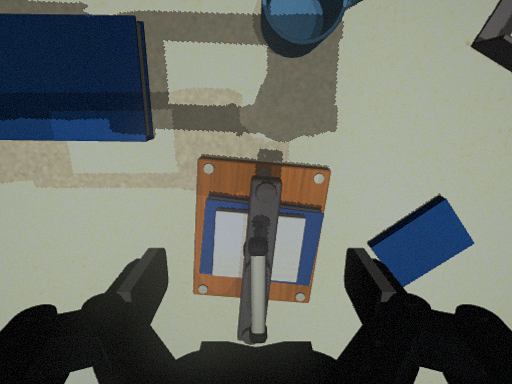

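View pics/cmp.png

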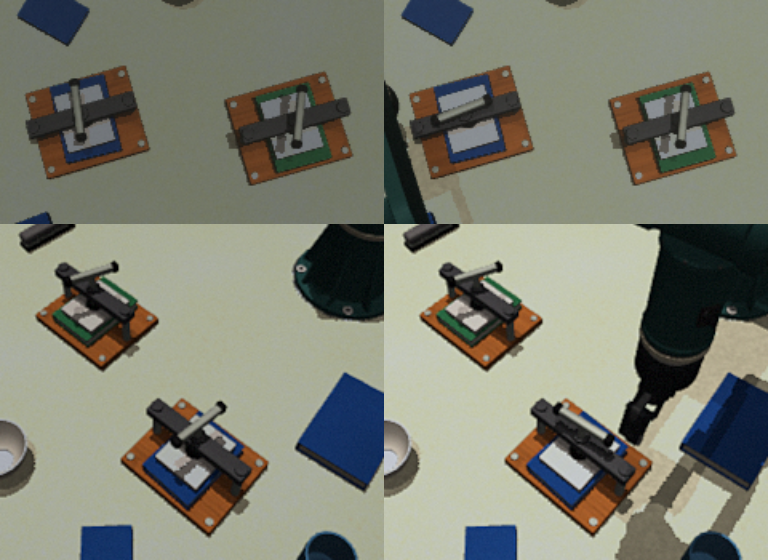

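```bash
python3 -c "
from workcell import sign_off
print(sign_off())"
```

```text
the job is handed in; nothing more can be done
None
```

I turned the T-handle of the press with the blue book about 77° clockwise (1.34 rad), let go of it, lifted clear and handed the job in at about 9.3 s. By my measurements the plate is about 0.5 rad (28–29°) past meeting the book, inside the 0.2–0.8 rad snug range.

- **Where the plate met the book:** the wrist-joint torque stayed flat until about 0.84 rad of turn, then changed at about 0.23–0.25 N·m per rad. The camera estimate of the gap was about 4 mm (0.8 rad), which agrees. The torque about the screw axis rose from about 0.25 to 0.39 N·m, as expected for that much tightening.
- **Torque sign:** the wrist-joint torque reads negative during the turn and became less negative as the resistance grew. I relied on where its slope changed and on the measured moment, not on its sign.
- **After letting go:** the wrist picture shows the bar still lined up with the final gripper angle, to within about 1–2° by eye.
- **Nothing else moved:** comparing before and after pictures, the blue book looks unmoved and the green press's handle is as it was. The force reading was back to about zero with the gripper clear. The highest force I saw while turning was about 12 N sideways.

No check failed.

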